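Blank off the open port of a cage-rack air manifold with its quarter-turn plug

TASK

Close the open slotted port of the steel air manifold with the matching plug from the rail rack, the one with the single straight bar grip: drop its tongue through the slot until the disc lies flush on the manifold, then give it a quarter turn, either way, so that it is locked with the tongue across the slot, and let go. Leave the other two plugs in their rack.

Things in the scene. Friction and masses are not known exactly. Their poses are not given: they have to be found in the camera images.
- plug_center (a point): Matching plug, plastic, 76 mm tall, 0.15 kg: grey disc 84 across, 8 thick; ONE straight white bar grip on it, 60 long, 14 thick, 38 high; below it a bar tongue 52 long, 10 thick, 18 high, parallel to the grip, on a stem 12 across and 12 long. Point: on the axis at the disc's upper face (half-way up); grip top 38 mm above, tongue foot 38 below. x along grip and tongue; half-turn symmetric.
- port (a point): Open slot 64 x 22 mm in the 8 mm top plate of a fixed hollow steel box 130 x 270 x 80 mm, hose at one end. Point: slot's middle, plate's upper face. x along the slot, y along the box to its hose end. Below, the tongue turns freely either way, no stop. Disc flush: plug_center is 8 mm above this point, tongue 4 mm clear under the plate. 125 mm along +y a like plug, fixed, closes another port.
- plug_round_center (a point): Not for this port: a plug with the same disc, a round knob 44 mm across and 34 mm high, and a round stem. Point: on its axis at the disc's upper face. All three loose plugs stand upright, 100 mm apart in any order, in a fixed steel rack 130 x 320 mm: two rails 50 mm above the bench carry the discs, the tongues hang between, and they lift straight out.
- plug_cross_center (a point): Not for this port: a plug with the same disc but a four-armed cross grip, 60 mm across and 30 mm high, and a cross tongue; in the same rack. Point: on its axis at the disc's upper face.
Mind the look-alikes: they are no part of the job. Leave any purple or yellow look-alike of the part that bears plug_center alone.

How it is judged:
By the outcome, as a careful person would: the job done as asked, in the order asked, and still so for the second after the job is handed in, with the robot touching nothing.
It also fails if it takes over 40 s, if anything falls off the work surface, if the arm or the gripper's body presses on something with over 40 N, if the wrist force passes 120 N, or if a joint passes its speed limit or range.

ROBOT

A 6-joint arm with a two-finger parallel gripper is mounted at the origin on the work surface. World frame = base frame: x ahead of the robot, y to its left, z up, the work surface at z = 0. Lengths are in mm, angles in rad, forces in N, time in s.
With the tool pointing down it reaches from about 350 to 975 mm from the base axis. Payload 7.1 kg.
Tool frame: the origin (TCP) lies at the very end of the fingers, on their centre line; the grasp point (between the pads) lies 19 mm behind it (ctrl.pinch_z is the z of the grasp point in the tool frame, in mm); z points along the fingers, y is the direction in which the jaws open and shut (so a half turn about z gives the same grasp; the last joint's range is limited). The gripper opens to 88 mm and grips with 3 to 60 N. Pads are 20 mm wide; open, the fingers measure 115 mm over their backs; the gripper's body (75 mm by 178 mm) begins 61 mm behind the grasp point.
Start: joints at [1.323, 0.423, 1.63, -0, 1.089, -0.019], TCP at [141.724, 608.703, 222.675] pointing down, gripper open.
Joint ranges: [-3, 3], [-0.9, 2.11], [0.09, 2.58], [-1.31, 4.45], [0.11, 2.69], [-2.54, 2.54]. Speed limits (rad/s): [2.39, 2.39, 3.01, 3.14, 3.14, 3.14].

INTERFACE

Orientations are given as a rotation vector (axis times angle).
In Python, from workcell import get_obs, optics, ctrl gives the robot as it stands.
- The arm moves only by the shell command python3 -m jog 'ROWS'. ROWS is a JSON object of lists of equal length, an entry for each row: "delta_rot": the turn, a rotation vector about the tool's x, y, z in rad, a list of three; "translation": the shift along the tool's x, y, z in mm, a list of three; "hand": the opening, from -1 (shut) to 1 (fully open). In form: {"delta_rot": [[rx, ry, rz], ...], "translation": [[x, y, z], ...], "hand": [hand, ...]}. A call has 1 to 5 rows; each row is the pose to reach, as a shift and turn from the pose commanded when the call began, along the tool's axes at that moment; what a row does not reach only later rows make up. A row lasts 1/10 s, in which the tool goes at most 50 mm and 8.59 degrees, less where a joint would pass 70% of its speed; a pose out of reach is approached as far as the arm can. A call with a gripper value outside its range is refused whole. The fingers move at their own pace and stop on an object; the grip force is fixed at half the most. Time passes only in rows, so rows that repeat a pose let the fingers close. It gives the time, the measured TCP pose, the force and the opening at its end, in the units of the state.
- get_obs(): the state, without advancing time (a new reading comes with each control period).
- optics.get_image(name): name is "scene" or "side" or "wrist"; returns the picture (384x512x3 uint8, red, green, blue); there is no depth.
- optics.calibration(name): a dict with "intrinsics" (3x3 intrinsics, pixels), "cam_to_world" (4x4, takes a point from camera to world coordinates). Camera axes: x right, y up, looking along -z (the intrinsics and any distortion apply to the point x, -y, -z); pixel columns grow to the right and rows downward; lengths in mm; the calibration is good to about 2 mm. The wrist camera is an equidistant fisheye: a pixel r from the principal point sees the ray r / f radians off the axis. A picture is of the moment at which its call begins: read the wrist's pose just before it. calibration takes no time and is no camera call; for the wrist camera it gives the pose at the moment of the call.
- ctrl.close_job(): hands the job in, once; it reports no verdict.
The state is a dict: "t": time; "qpos": joint angles; "qvel": joint speeds; "joint_torque": joint torques, N m; "ee_pos": TCP position; "orientation": TCP orientation; "ft_force": force on the tool from outside, world axes, zero at the start; "moment": the same for the moment, N m; "width": finger opening in mm.
Only numpy, scipy, OpenCV 4.12 (cv2) and the standard library are available. Lean on these libraries where they do the work, as an engineer would, in place of code of your own. Each camera call takes 0.05 s, during which the arm holds its last target. There are 200 camera calls.

## Working session

There is one attempt and no reset: what is moved stays moved. The work goes in short steps, Python scripts to look and compute and a shell command to move; the robot and the scene stay as the last step left them, time stands still between calls to the robot, and variables do not carry over. Pictures are saved under pics/ and viewed, about 8 in all and at most 12, crops included, and the job is handed in when it is done.

```bash
mkdir -p pics; python3 - <<'E'
from workcell import get_obs, optics, ctrl
import cv2,numpy as np
o=get_obs();print({k:np.round(v,3).tolist() for k,v in o.items()},ctrl.pinch_z)
for n in("scene","side","wrist"):
    c=optics.calibration(n);print(n,np.round(c["intrinsics"],1).tolist(),np.round(c["cam_to_world"],3).tolist(),[k for k in c])
    im=optics.get_image(n);cv2.imwrite(f"pics/{n}0.png",im[:,:,::-1])
a=[cv2.imread(f"pics/{n}0.png") for n in("scene","side")]
E
```

```text
{'t': 0.0, 'qpos': [1.323, 0.424, 1.631, -0.0, 1.089, -0.019], 'qvel': [0.0, 0.0, -0.001, -0.001, 0.001, 0.001], 'joint_torque': [0.004, -54.461, -27.368, 0.065, 0.023, -0.0], 'ee_pos': [141.63, 608.187, 221.92], 'orientation': [-0.359, -3.121, 0.002], 'ft_force': [-0.408, 0.071, 0.806], 'moment': [0.009, 0.0, -0.027], 'width': 87.971} -18.700000000000003
scene [[367.3, 0.0, 258.7], [0.0, 367.3, 190.0], [0.0, 0.0, 1.0]] [[0.792, -0.325, 0.517, 939.67], [0.61, 0.426, -0.668, -625.66], [-0.003, 0.845, 0.535, 526.95], [0.0, 0.0, 0.0, 1.0]] ['intrinsics', 'cam_to_world']
side [[483.7, 0.0, 251.9], [0.0, 483.7, 192.9], [0.0, 0.0, 1.0]] [[-0.989, 0.058, -0.137, 368.468], [-0.148, -0.505, 0.85, 877.536], [-0.02, 0.861, 0.508, 648.53], [0.0, 0.0, 0.0, 1.0]] ['intrinsics', 'cam_to_world']
wrist [[297.3, 0.0, 254.1], [0.0, 297.3, 191.4], [0.0, 0.0, 1.0]] [[0.228, -0.941, -0.252, 72.95], [0.974, 0.22, 0.061, 624.192], [-0.002, -0.259, 0.966, 385.403], [0.0, 0.0, 0.0, 1.0]] ['intrinsics', 'cam_to_world']
```

View pics/scene0.png

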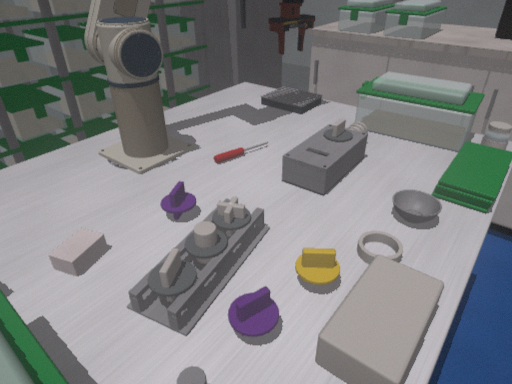

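View pics/side0.png

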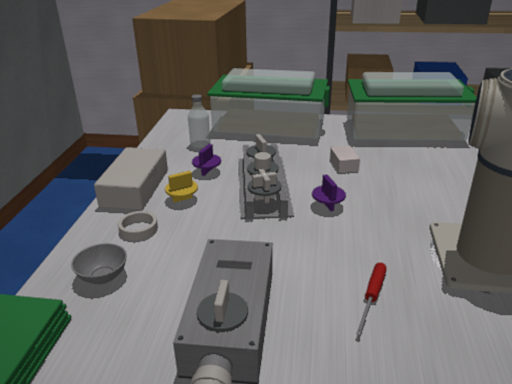

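View pics/wrist0.png

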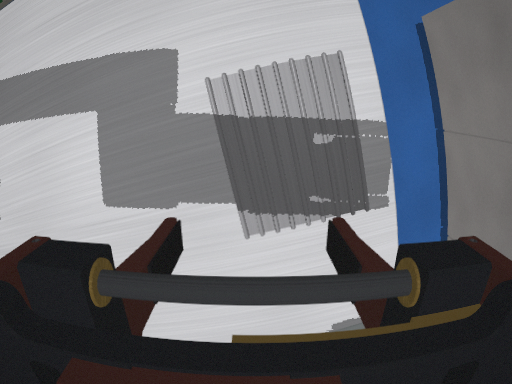

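The scene view shows the rack with the bar plug at its near end (disc about (173,277)), and the open slot at (318,151). In the side view the plug is at about (262,152) and the slot at (235,264). The wrist view shows only bench.

```bash
cat > h.py <<'E'
from workcell import get_obs, optics, ctrl
import cv2,numpy as np
from scipy.spatial.transform import Rotation as R
def cast(n,px,z,c=None):
    c=c or optics.calibration(n);K=c["intrinsics"];T=np.array(c["cam_to_world"])
    u=(px[0]-K[0][2])/K[0][0];v=(px[1]-K[1][2])/K[1][1]
    if n=="wrist":
        r=np.hypot(u,v)+1e-12;s=np.sin(r)/r;d=np.array([u*s,-v*s,-np.cos(r)])
    else: d=np.array([u,-v,-1])
    d=T[:3,:3]@d;o=T[:3,3];return np.round(o+d*(z-o[2])/d[2],1)
def totool(p,yaw=None):
    o=get_obs();r=R.from_rotvec(o["orientation"]);
    print("t",o["t"],"tcp",np.round(o["ee_pos"],1),"tool x",np.round(r.as_matrix()[:,0],3),"y",np.round(r.as_matrix()[:,1],3),"z",np.round(r.as_matrix()[:,2],3),"shift",np.round(r.inv().apply(np.array(p)-o["ee_pos"]),1))
E
python3 - <<'E'
from h import *
print("plug",cast("scene",(173,277),58),cast("side",(262,152),58))
print("grip ends scene",cast("scene",(164,281),96),cast("scene",(179,253),96), "side",cast("side",(257,138),96),cast("side",(268,149),96))
print("slot",cast("scene",(318,151),80),cast("side",(235,265),80),"ends",cast("side",(218,264),80),cast("side",(252,266),80))
for p in [(210,241),(273,243),(187,361),(259,369)]:print(cast("side",p,80))
print("cross",cast("side",(264,186),58),"knob",cast("side",(262,168),58))
totool([500,0,250])
E
```

```text
plug [ 541.1 -354.7   58. ] [ 533.3 -337.1   58. ]
grip ends scene [ 568.7 -391.1   96. ] [ 538.4 -332.5   96. ] side [ 548.2 -346.1   96. ] [ 509.3 -278.7   96. ]
slot [515.8 186.9  80. ] [514.4 189.   80. ] ends [546.3 190.1  80. ] [482.8 188.   80. ]
[577.1 121.4  80. ]
[452.3 112.9  80. ]
[545.  414.8  80. ]
[438.8 415.   80. ]
cross [ 503.4 -147.2   58. ] knob [ 520.7 -241.3   58. ]
t 0.15 tcp [141.6 608.3 222.1] tool x [-0.974  0.227  0.   ] y [ 0.227  0.974 -0.001] z [-0.    -0.001 -1.   ] shift [-487.  -511.2  -27.3]
```

```bash
python3 -m jog '{"delta_rot":[[0,0,-0.05],[0,0,-0.1],[0,0,-0.15],[0,0,-0.2],[0,0,-0.26]],"translation":[[-40,-28,-8],[-80,-56,-16],[-120,-84,-24],[-160,-112,-32],[-200,-141,-38]],"hand":[1,1,1,1,1]}'; python3 -c "
from h import *
totool([515,188,260])"
```

```text
t: 0.65
ee_pos: [305.5, 424.6, 261.1]
orientation: [-0.053, 3.141, 0.0]
ft_force: [0.8, 0.2, 0.8]
width: 87.7
t 0.65 tcp [305.5 424.6 261.1] tool x [-0.999 -0.034 -0.   ] y [-0.034  0.999  0.   ] z [ 0.  0. -1.] shift [-201.4 -243.5    1.1]
```

```bash
python3 -m jog '{"delta_rot":[[0,0,0],[0,0,0],[0,0,0],[0,0,0],[0,0,0]],"translation":[[-30,-36,0],[-60,-73,0],[-95,-115,0],[-128,-155,0],[-160,-195,0]],"hand":[1,1,1,1,1]}'; python3 -m jog '{"delta_rot":[[0,0,0],[0,0,0],[0,0,0],[0,0,0]],"translation":[[-30,-36,0],[-37,-45,0],[-37,-45,0],[-37,-45,0]],"hand":[1,1,1,1]}'; python3 -c "
from h import *
c=optics.calibration('wrist');im=optics.get_image('wrist');cv2.imwrite('pics/w1.png',im[:,:,::-1])
import pickle;pickle.dump(c,open('w1.pkl','wb'))
totool([515,188,260])"
```

```text
t: 1.15
ee_pos: [466.5, 240.3, 260.7]
orientation: [-0.049, 3.141, 0.0]
ft_force: [0.5, 1.5, 0.9]
width: 88.1
t: 1.55
ee_pos: [503.1, 198.7, 260.3]
orientation: [0.049, -3.14, -0.0]
ft_force: [0.0, -0.3, 0.6]
width: 87.5
t 1.6 tcp [502.8 199.1 260.4] tool x [-0.999 -0.032  0.001] y [-0.032  0.999  0.   ] z [-0.001  0.    -1.   ] shift [-11.8 -11.5   0.4]
```

View pics/w1.png

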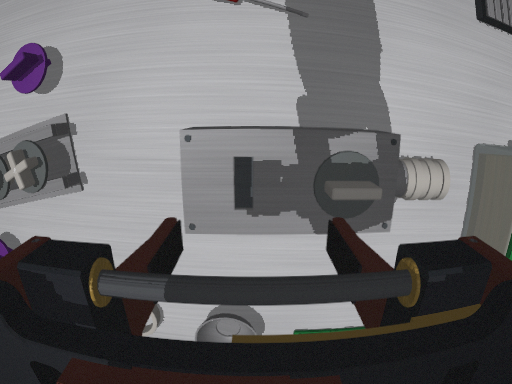

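The slot is seen clearly at about (243,183), with the hose end to the right. I'll measure it by dark mask.

```bash
python3 - <<'E'
from h import *
import pickle
c=pickle.load(open('w1.pkl','rb'));g=cv2.imread('pics/w1.png',0)
print(g[183,226:262],g[150:216:1,243])
for th in(45,60):
    m=np.zeros_like(g);m[145:220,220:268]=(g[145:220,220:268]<th)
    k,_=cv2.findContours(m,cv2.RETR_EXTERNAL,cv2.CHAIN_APPROX_NONE);k=max(k,key=cv2.contourArea)
    w=np.array([cast("wrist",p[0],80,c)[:2] for p in k],np.float32);r=cv2.minAreaRect(w)
    print(th,r,cv2.boxPoints(r).tolist())
for p in[(188,138),(393,142),(192,227),(385,225)]:print(cast("wrist",p,80,c))
p=cast("wrist",(22,167),58,c);print("cross",p)
E
```

```text
[131 132 132 131 131 132 128 112  62  46  45  45  46  43  45  44  47  47
  45  45  45  46  43  45  44  58  72  74  76  75  75  75  74  77  77  77] [142 138 138 139 140 141 118  53  47  48  45  43  50  45  44  47  46  46
  45  48  45  44  45  47  41  45  45  46  46  45  46  48  46  47  45  45
  45  46  45  46  46  46  45  45  47  46  46  47  44  45  45  46  47  47
  45  46  45  52  69  92 122 131 127 128 129 130]
45 ((537.4249877929688, 192.57501220703125), (10.465193748474121, 5.303271293640137), 44.999881744384766) [[531.8499755859375, 190.75001525878906], [535.5999755859375, 187.00001525878906], [543.0, 194.40000915527344], [539.25, 198.15000915527344]]
60 ((513.94580078125, 185.17263793945312), (61.591609954833984, 20.9670467376709), 2.8271117210388184) [[482.6703796386719, 194.12448120117188], [483.7045593261719, 173.18295288085938], [545.22119140625, 176.22079467773438], [544.18701171875, 197.16232299804688]]
[462.  119.4  80. ]
[455.7 369.9  80. ]
[573.3 121.9  80. ]
[565.5 374.2  80. ]
cross [ 501.5 -168.1   58. ]
```

```bash
python3 -m jog '{"delta_rot":[[0,0,0.11],[0,0,0.22],[0,0,0.33],[0,0,0.44],[0,0,0.55]],"translation":[[0,-40,0],[-2,-86,0],[-4,-132,0],[-6,-178,0],[-8,-224,0]],"hand":[1,1,1,1,1]}'; python3 -c "
from h import *
totool([535,-340,260])"
```

```text
t: 2.1
ee_pos: [518.3, -25.2, 260.9]
orientation: [0.808, 3.036, 0.0]
ft_force: [0.3, -0.4, 0.2]
width: 87.9
t 2.1 tcp [518.3 -25.2 260.9] tool x [-0.868  0.497 -0.   ] y [0.497 0.868 0.   ] z [ 0.  0. -1.] shift [-170.9 -264.8    0.8]
```

```bash
python3 -m jog '{"delta_rot":[[0,0,0.11],[0,0,0.22],[0,0,0.33],[0,0,0.44],[0,0,0.54]],"translation":[[-23,-36,0],[-47,-73,0],[-71,-110,0],[-95,-147,0],[-119,-184,0]],"hand":[1,1,1,1,1]}'; python3 -c "
from h import *
totool([535,-340,230])"
```

```text
t: 2.6
ee_pos: [531.2, -244.0, 260.9]
orientation: [1.589, 2.71, 0.001]
ft_force: [1.0, 0.9, 0.6]
width: 87.8
t 2.6 tcp [ 531.2 -244.   260.9] tool x [-0.488  0.873  0.   ] y [0.873 0.488 0.   ] z [ 0.  0. -1.] shift [-85.6 -43.6  30.8]
```

```bash
python3 -m jog '{"delta_rot":[[0,0,0],[0,0,0],[0,0,0],[0,0,0]],"translation":[[-35,-18,10],[-70,-36,20],[-76,-38,30],[-76,-38,30]],"hand":[1,1,1,1]}'; python3 -c "
from h import *
c=optics.calibration('wrist');im=optics.get_image('wrist');cv2.imwrite('pics/w2.png',im[:,:,::-1])
import pickle;pickle.dump(c,open('w2.pkl','wb'))
totool([535,-340,230])"
```

```text
t: 3.0
ee_pos: [534.7, -327.9, 228.9]
orientation: [-1.585, -2.709, -0.001]
ft_force: [-0.7, 0.2, -0.7]
width: 88.2
t 3.05 tcp [ 534.9 -327.2  229.7] tool x [-0.491  0.871  0.002] y [ 0.871  0.491 -0.001] z [-0.002  0.002 -1.   ] shift [-11.2  -6.2  -0.3]
```

View pics/w2.png

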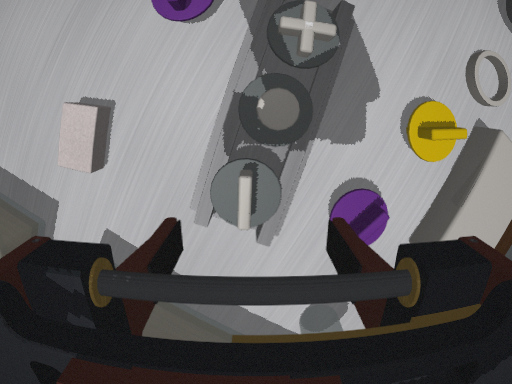

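The bar grip is at about (245,200), nearly along the tool x, on a disc centred near (246,192).

```bash
python3 - <<'E'
from h import *
import pickle
c=pickle.load(open('w2.pkl','rb'));g=cv2.imread('pics/w2.png',0)
print(g[200,205:290]);print(g[160:236,245])
m=np.zeros_like(g);m[160:236,230:262]=(g[160:236,230:262]>140)
m=cv2.morphologyEx(m,cv2.MORPH_OPEN,np.ones((3,3),np.uint8))
k,_=cv2.findContours(m,cv2.RETR_EXTERNAL,cv2.CHAIN_APPROX_NONE)
for q in sorted(k,key=cv2.contourArea)[-2:]:
    w=np.array([cast("wrist",p[0],96,c)[:2] for p in q],np.float32);print(cv2.boundingRect(q),cv2.minAreaRect(w))
# disc edge points by hand: leftmost,rightmost,top
pts=np.array([cast("wrist",p,58,c)[:2] for p in[(211,190),(280,190),(246,158),(222,167),(270,167)]])
A=np.c_[2*pts,np.ones(len(pts))];s=np.linalg.lstsq(A,(pts**2).sum(1),rcond=None)[0];print("disc",s[:2],np.sqrt(s[2]+s[0]**2+s[1]**2))
E
```

```text
[144 144 145 144 140 142  98 106 110 110 110 109 109 109 110 110 110 110
 110 110 108 109 109 109 110 109 108 109 108 111 109 108 108 127 169 181
 188 189 188 186 184 181 183 174 157 125  78  58  56  58  59  78 108 107
 107 106 105 104 105 105 105 105 104 104 103 104 104 105 104 104 102 102
 103 102  95 108 131 130 133 132 131 136 136 130 133]
[110 110 110  96  60  58  62  59  60  66  80  83  83  83  83  89 129 155
 175 186 188 188 186 187 187 187 187 187 185 186 186 186 187 186 187 187
 187 185 185 185 184 183 183 184 184 181 183 182 183 181 181 181 181 180
 180 181 180 179 178 178 178 177 177 175 177 176 175 176 172 164 173 177
 174 176 176 178]
(230, 177, 26, 59) ((535.8668212890625, -356.61260986328125), (27.157695770263672, 64.18762969970703), 29.291379928588867)
disc [ 535.33792269 -350.2945078 ] 40.49576626395967
```

```bash
python3 - <<'E'
import cv2
g=cv2.imread('pics/w2.png');cv2.imwrite('pics/w2c.png',cv2.resize(g[140:250,190:310],None,fx=5,fy=5,interpolation=cv2.INTER_CUBIC))
E
```

```text
(no output)
```

View pics/w2c.png

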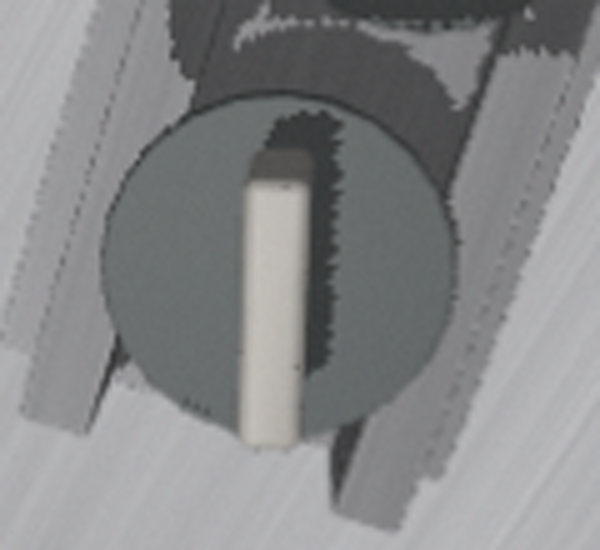

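The crop gives the grip's top-face corners: (246,183), (306,183), (240,445), (298,447). The disc spans 102–456 across and 92–438 down.

```bash
python3 - <<'E'
from h import *
import pickle
c=pickle.load(open('w2.pkl','rb'))
f=lambda L,z:np.array([cast("wrist",(190+(x-2)/5,140+(y-2)/5),z,c)[:2] for x,y in L])
g=f([(246,183),(306,183),(240,445),(298,447)],96);m=(g[0]+g[1])/2;n=(g[2]+g[3])/2
print(g.tolist(),"mid",g.mean(0),"len",np.hypot(*(m-n)),"yaw",np.degrees(np.arctan2(*(m-n)[::-1])))
pts=f([(102,255),(456,260),(283,92),(145,150),(420,150),(130,355),(430,355)],58)
A=np.c_[2*pts,np.ones(len(pts))];s=np.linalg.lstsq(A,(pts**2).sum(1),rcond=None)[0];print("disc",s[:2],np.sqrt(s[2]+s[0]**2+s[1]**2))
totool([535.5,-351,180])
E
```

```text
[[517.2, -329.4], [527.8, -323.4], [543.4, -380.5], [554.4, -374.8]] mid [ 535.7   -352.025] len 57.64999999999999 yaw 117.25398971978306
disc [ 535.72253858 -351.21174039] 41.736184028099295
t 3.05 tcp [ 534.9 -327.2  229.7] tool x [-0.491  0.871  0.002] y [ 0.871  0.491 -0.001] z [-0.002  0.002 -1.   ] shift [-21.1 -11.1  49.7]
```

```bash
python3 -m jog '{"delta_rot":[[0,0,0.037],[0,0,0.037],[0,0,0.037],[0,0,0.037],[0,0,0.037]],"translation":[[-21.6,-11.3,20],[-21.6,-11.3,60],[-21.6,-11.3,95],[-21.6,-11.3,115],[-21.6,-11.3,115]],"hand":[0.3,0.1,0,0,0]}'; python3 -c "
from h import *
totool([535.7,-351.6,64])"
```

```text
t: 3.55
ee_pos: [534.7, -350.1, 113.3]
orientation: [-1.63, -2.679, -0.001]
ft_force: [0.0, 0.5, -0.5]
width: 51.2
t 3.55 tcp [ 534.7 -350.1  113.3] tool x [-0.459  0.888  0.005] y [ 0.888  0.459 -0.002] z [-0.005  0.003 -1.   ] shift [-2.1  0.3 49.3]
```

```bash
python3 -m jog '{"delta_rot":[[0,0,0],[0,0,0],[0,0,0],[0,0,0],[0,0,0]],"translation":[[-1.5,0.5,25],[-1.5,0.5,45],[-1.5,0.5,50],[-1.5,0.5,50],[-1.5,0.5,50]],"hand":[0,0,0,-0.5,-1]}';python3 -m jog '{"delta_rot":[[0,0,0],[0,0,0],[0,0,0],[0,0,0],[0,0,0]],"translation":[[0,0,0],[0,0,0],[0,0,0],[0,0,0],[0,0,0]],"hand":[-1,-1,-1,-1,-1]}'; python3 -c "
from h import *
totool([535.7,-351.6,64])"
```

```text
t: 4.05
ee_pos: [538.0, -354.6, 67.5]
orientation: [1.634, 2.68, -0.0]
ft_force: [0.3, -0.2, 0.4]
width: 31.4
t: 4.55
ee_pos: [537.5, -354.9, 66.8]
orientation: [1.636, 2.68, 0.0]
ft_force: [0.1, 1.6, 5.6]
width: 14.0
t 4.55 tcp [ 537.5 -354.9   66.8] tool x [-0.457  0.889 -0.001] y [0.889 0.457 0.001] z [ 0.001 -0.001 -1.   ] shift [ 3.8 -0.1  2.8]
```

```bash
python3 -m jog '{"delta_rot":[[0,0,0],[0,0,0],[0,0,0],[0,0,0],[0,0,0]],"translation":[[0,0,-8],[0,0,-25],[0,0,-55],[0,0,-95],[0,0,-130]],"hand":[-1,-1,-1,-1,-1]}'; python3 -c "
from h import *
totool([514.5,186,200])"
```

```text
t: 5.05
ee_pos: [536.9, -354.7, 198.3]
orientation: [1.636, 2.681, -0.0]
ft_force: [0.4, -0.2, -1.5]
width: 13.9
t 5.05 tcp [ 536.9 -354.7  198.3] tool x [-0.457  0.889 -0.001] y [0.889 0.457 0.   ] z [ 0.001 -0.    -1.   ] shift [491.1 227.3  -1.9]
```

```bash
python3 -m jog '{"delta_rot":[[0,0,-0.08],[0,0,-0.18],[0,0,-0.28],[0,0,-0.38],[0,0,-0.48]],"translation":[[27,12,-10],[64,29,-15],[102,47,-15],[140,65,-15],[178,82,-15]],"hand":[-1,-1,-1,-1,-1]}'; python3 -c "
from h import *
totool([518,186,200])"
```

```text
t: 5.55
ee_pos: [528.2, -157.4, 212.0]
orientation: [0.946, 2.994, 0.0]
ft_force: [0.2, -0.2, -2.3]
width: 13.8
t 5.55 tcp [ 528.2 -157.4  212. ] tool x [-0.818  0.575 -0.001] y [0.575 0.818 0.   ] z [ 0.001 -0.    -1.   ] shift [205.7 275.2  11.8]
```

```bash
python3 -m jog '{"delta_rot":[[0,0,-0.09],[0,0,-0.19],[0,0,-0.29],[0,0,-0.39],[0,0,-0.49]],"translation":[[22,29,0],[46,62,0],[72,96,0],[97,130,0],[122,163,0]],"hand":[-1,-1,-1,-1,-1]}'; python3 -c "
from h import *
totool([518,186,200])"
```

```text
t: 6.05
ee_pos: [522.8, 46.4, 211.9]
orientation: [0.191, 3.135, 0.0]
ft_force: [0.8, 0.1, -0.5]
width: 14.0
t 6.05 tcp [522.8  46.4 211.9] tool x [-0.993  0.121 -0.001] y [0.121 0.993 0.   ] z [ 0.001  0.    -1.   ] shift [ 21.8 138.   11.9]
```

```bash
python3 -m jog '{"delta_rot":[[0,0,-0.08],[0,0,-0.153],[0,0,-0.153],[0,0,-0.153],[0,0,-0.153]],"translation":[[7,42,0],[14,88,10],[20,128,30],[21.8,138,55],[21.8,138,62]],"hand":[-1,-1,-1,-1,-1]}';python3 -m jog '{"delta_rot":[[0,0,0],[0,0,0]],"translation":[[0,0,0],[0,0,0]],"hand":[-1,-1]}';python3 -c "
from h import *
totool([518,186,97])
im=[optics.get_image(n) for n in('side','wrist','scene')]
cv2.imwrite('pics/m.png',np.hstack([cv2.resize(im[0][150:370,150:340],None,fx=2,fy=2),cv2.resize(im[2][60:210,250:400],(400,440))])[:,:,::-1])
"
```

```text
t: 6.55
ee_pos: [517.2, 185.6, 147.5]
orientation: [0.047, -3.139, 0.001]
ft_force: [-0.1, -0.6, -1.4]
width: 14.0
t: 6.75
ee_pos: [519.3, 183.5, 149.8]
orientation: [-0.041, 3.14, 0.0]
ft_force: [0.5, 0.5, -1.2]
width: 13.5
t 6.75 tcp [519.3 183.5 149.8] tool x [-1.    -0.026 -0.001] y [-0.026  1.     0.   ] z [ 0.001  0.    -1.   ] shift [ 1.2  2.5 52.8]
```

View pics/m.png

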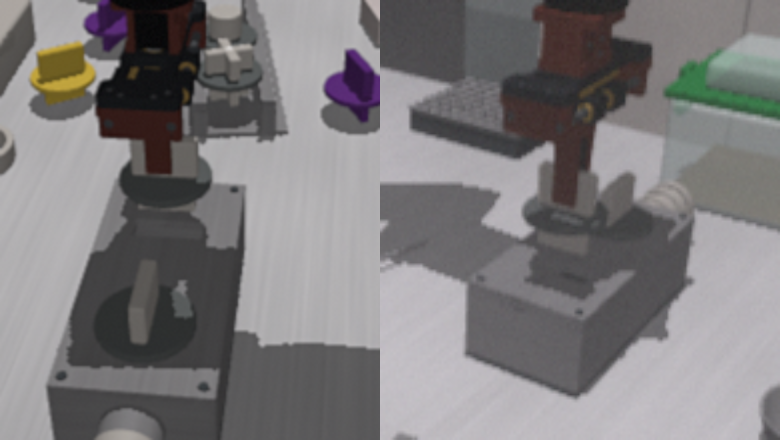

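The side crop shows the plug held level above the slot; its disc spans 120–211 in the crop, grip 133–197.

```bash
python3 - <<'E'
from h import *
for x in(120,211,165.5):print(cast("side",(150+x/2,150+179/2),141))
for x in(133,197):print("grip",cast("side",(150+x/2,150+150/2),165))
# scene crop: scale 400/150 x, 440/150 y ; disc 522..607(-380)
print("scene disc",cast("scene",(250+(565-380)/2.667,60+216/2.933),141))
totool([518,186,97])
E
```

```text
[555.7 198.1 141. ]
[475.2 188.4 141. ]
[515.4 193.2 141. ]
grip [545.  186.3 165. ]
grip [488.6 179.5 165. ]
scene disc [526.  166.2 141. ]
t 6.9 tcp [519.6 183.6 150. ] tool x [-1.    -0.026 -0.002] y [-0.026  1.     0.   ] z [ 0.002  0.001 -1.   ] shift [ 1.6  2.4 53. ]
```

```bash
python3 -m jog '{"delta_rot":[[0,0,0],[0,0,0],[0,0,0],[0,0,0],[0,0,0]],"translation":[[1.5,1.5,8],[1.5,1.5,15],[1.5,1.5,21],[1.5,1.5,25],[1.5,1.5,28]],"hand":[-1,-1,-1,-1,-1]}';python3 -c "
from h import *
totool([518,186,97])
print(get_obs()['ft_force'],get_obs()['moment'])"
```

```text
t: 7.4
ee_pos: [516.9, 185.7, 120.0]
orientation: [0.043, -3.141, 0.0]
ft_force: [1.1, 0.3, -2.0]
width: 13.8
t 7.4 tcp [516.9 185.7 120. ] tool x [-1.    -0.027  0.001] y [-0.027  1.    -0.   ] z [-0.001 -0.    -1.   ] shift [-1.1  0.3 23. ]
[ 1.13377085  0.25169053 -1.96275082] [ 0.04733405  0.04897554 -0.00864153]
```

```bash
python3 -m jog '{"delta_rot":[[0,0,0],[0,0,0],[0,0,0],[0,0,0],[0,0,0]],"translation":[[0,0,5],[0,0,10],[0,0,15],[0,0,19],[0,0,21]],"hand":[-1,-1,-1,-1,-1]}';python3 -m jog '{"delta_rot":[[0,0,0],[0,0,0],[0,0,0]],"translation":[[0,0,1],[0,0,2],[0,0,2]],"hand":[-1,-1,-1]}'
```

```text
t: 7.9
ee_pos: [517.0, 185.7, 99.2]
orientation: [0.043, -3.141, 0.0]
ft_force: [-0.5, 0.2, -1.8]
width: 13.8
t: 8.2
ee_pos: [517.2, 185.8, 97.7]
orientation: [-0.043, 3.141, 0.0]
ft_force: [0.4, -0.6, -1.4]
width: 13.6
```

```bash
python3 -m jog '{"delta_rot":[[0,0,0],[0,0,0],[0,0,0]],"translation":[[0,0,0.7],[0,0,1.4],[0,0,1.4]],"hand":[-1,-1,-1]}'; python3 -m jog '{"delta_rot":[[0,0,0],[0,0,0],[0,0,0]],"translation":[[0,0,0.5],[0,0,1],[0,0,1]],"hand":[-1,-1,-1]}'
```

```text
t: 8.5
ee_pos: [517.3, 185.8, 96.7]
orientation: [-0.043, 3.141, 0.0]
ft_force: [-1.3, -0.8, 3.4]
width: 13.7
t: 8.8
ee_pos: [517.3, 185.9, 96.7]
orientation: [-0.043, 3.141, 0.0]
ft_force: [-4.5, -0.8, 15.4]
width: 13.9
```

Contact came at the expected height (96.7), so the disc is seated. Next I'll ease off 1.5 mm and turn about the plug axis.

```bash
python3 -m jog '{"delta_rot":[[0,0,0.14],[0,0,0.28],[0,0,0.42],[0,0,0.56],[0,0,0.7]],"translation":[[0.04,-0.53,-1.5],[0.15,-1.05,-1.5],[0.33,-1.55,-1.5],[0.58,-2.02,-1.5],[0.9,-2.45,-1.5]],"hand":[-1,-1,-1,-1,-1]}';python3 -c "
from h import *
totool([518,186,97]);print(get_obs()['moment'])"
```

```text
t: 9.3
ee_pos: [516.5, 183.4, 96.8]
orientation: [1.046, 2.962, 0.0]
ft_force: [0.2, 0.1, -1.4]
width: 13.7
t 9.3 tcp [516.5 183.4  96.8] tool x [-0.778  0.628 -0.   ] y [0.628 0.778 0.   ] z [ 0.  0. -1.] shift [ 0.5  3.  -0.2]
[ 0.00603557 -0.00836657  0.07504314]
```

```bash
python3 -m jog '{"delta_rot":[[0,0,0.14],[0,0,0.28],[0,0,0.42],[0,0,0.56],[0,0,0.7]],"translation":[[0.04,-0.53,0],[0.15,-1.05,0],[0.33,-1.55,0],[0.58,-2.02,0],[0.9,-2.45,0]],"hand":[-1,-1,-1,-1,-1]}';python3 -m jog '{"delta_rot":[[0,0,0.1],[0,0,0.167],[0,0,0.167],[0,0,0.167]],"translation":[[0,-0.4,0],[0.05,-0.6,0],[0.05,-0.6,0],[0.05,-0.6,0]],"hand":[-1,-1,-1,-1]}';python3 -c "
from h import *
totool([518,186,97]);print(get_obs()['moment'])"
```

```text
t: 9.8
ee_pos: [514.3, 182.0, 96.8]
orientation: [1.998, 2.424, 0.001]
ft_force: [0.0, 0.3, -1.0]
width: 14.1
t: 10.2
ee_pos: [513.5, 181.9, 96.8]
orientation: [2.185, 2.258, -0.0]
ft_force: [-1.1, -0.2, -0.0]
width: 13.8
t 10.2 tcp [513.5 181.9  96.8] tool x [-0.033  0.999 -0.   ] y [ 0.999  0.033 -0.   ] z [-0. -0. -1.] shift [ 3.9  4.7 -0.2]
[-0.12069367  0.05362523 -0.06413937]
```

```bash
python3 -m jog '{"delta_rot":[[0,0,0],[0,0,0],[0,0,0],[0,0,0],[0,0,0]],"translation":[[0,0,0],[0,0,0],[0,0,0],[0,0,0],[0,0,-1]],"hand":[-0.4,0,0.2,0.2,0.2]}';python3 -m jog '{"delta_rot":[[0,0,0],[0,0,0],[0,0,0],[0,0,0],[0,0,0]],"translation":[[0,0,-10],[0,0,-40],[0,0,-80],[0,0,-120],[0,0,-155]],"hand":[0.2,0.2,0.2,0.2,0.2]}';python3 -m jog '{"delta_rot":[[0,0,0],[0,0,0]],"translation":[[0,0,0],[0,0,0]],"hand":[0.2,0.2]}';python3 -c "
from h import *
totool([514,186,97])
c=optics.calibration('wrist');w=optics.get_image('wrist');s=optics.get_image('side')
import pickle;pickle.dump(c,open('w3.pkl','wb'));cv2.imwrite('pics/w3.png',w[:,:,::-1])
cv2.imwrite('pics/f.png',np.hstack([w[:,100:450],s[100:,150:350].repeat(1,0)] if 0 else [cv2.resize(w[0:300,100:450],(467,400)),cv2.resize(s[180:380,170:310],(280,400))])[:,:,::-1])"
```

```text
t: 10.7
ee_pos: [513.5, 181.9, 97.7]
orientation: [-2.187, -2.256, 0.0]
ft_force: [-0.1, -0.6, -0.1]
width: 50.3
t: 11.2
ee_pos: [513.6, 182.0, 255.6]
orientation: [2.186, 2.255, 0.002]
ft_force: [-0.3, -0.6, 0.1]
width: 52.9
t: 11.4
ee_pos: [513.8, 182.0, 254.0]
orientation: [2.186, 2.255, 0.003]
ft_force: [-0.4, -0.4, -1.7]
width: 52.7
t 11.4 tcp [513.8 182.  254. ] tool x [-0.031  1.     0.001] y [1.    0.031 0.002] z [ 0.002  0.001 -1.   ] shift [  3.9  -0.  157. ]
```

View pics/f.png

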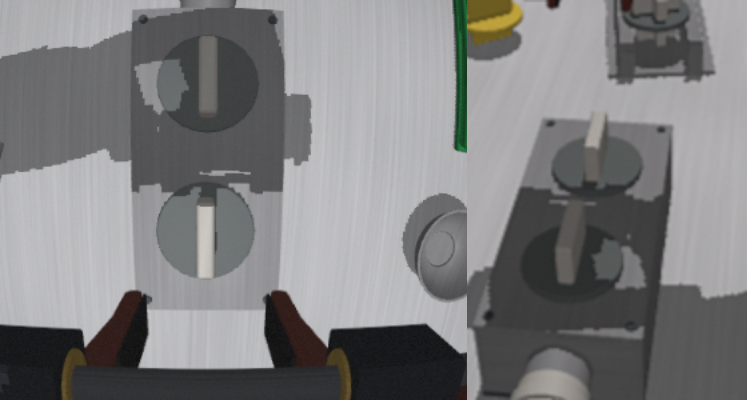

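The plug lies on the plate like the fixed one beside it. Its grip runs along the box, across the slot, and the gripper is clear.

```bash
python3 -c "
from workcell import ctrl,get_obs
print(get_obs()['t'],ctrl.close_job())"
```

```text
the job is handed in; nothing more can be done
11.5 None
```

I closed the open slotted port with the bar-grip plug, gave it a quarter turn to lock it, and let go. I handed the job in at 11.5 s, with the gripper about 155 mm clear above.

- **Seating:** the disc met the plate at a TCP height of 96.7 mm, against 96.8 mm expected. The reading did not change when I pressed on to 15 N. At release it was 96.8 mm with almost no force on the wrist.
- **Turn:** the tool turned from about 181.5° to 91.9°, roughly 90°, about the plug's axis.
- **Last pictures:** the wrist and side views show the disc lying on the manifold with its grip along the box, parallel to the fixed plug's. Flushness in these pictures was judged by eye, not measured.
- **Other parts:** I never touched the round plug, the cross plug or the look-alikes. The round plug was not in the last pictures.
- **Disagreement:** with the plug held above the port, the scene camera put it about 10 mm in x and 20 mm in y away from where the arm and side camera did. I took that as a poor reading from a low-resolution crop, and the tongue then went in without resistance.

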